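Reload the desk electric stapler

ROBOT

A 7-joint arm with a two-finger parallel gripper is mounted at the origin on the work surface. World frame = base frame: x ahead of the robot, y to its left, z up, the work surface at z = 0. Lengths are in m, angles in rad, forces in N, time in s.
With the tool pointing down it reaches from about 0.425 to 0.875 m from the base axis. Payload 4.7 kg.
Tool frame: the origin (TCP) lies midway between the tips of the shut fingers; the grasp point (between the pads) lies 19 mm behind it (ctrl.grip_point_offset is the distance from the TCP to the grasp point, in m); z points along the fingers, y is the line along which they close (so a half turn about z gives the same grasp; the last joint's range is limited). The gripper opens to 87 mm and grips with 3 to 60 N. Pads are 19 mm wide; open, the fingers measure 117 mm over their backs; the gripper's body (75 mm by 190 mm) begins 51 mm behind the grasp point.
Start: joints at [1.168, 0.321, -0.07, 1.45, 0.023, 1.371, -0.057], TCP at [0.263, -0.594, 0.223] pointing down, gripper open.
Joint ranges: [-2.86, 2.86], [-0.3, 2.09], [-1.38, 1.24], [0.06, 2.45], [-1.56, 4.7], [0.09, 2.05], [-2.69, 2.69]. Speed limits (rad/s): [2.57, 2.57, 3.14, 3.14, 3.14, 3.14, 3.14].

INTERFACE

Orientations are given as a rotation vector (axis times angle).
In Python, from bench import ctrl gives the robot as it stands.
- The arm moves only by the tool move_arm, never from a script. Its argument "increments" is text: rows parted by semicolons, each of 7 numbers parted by spaces: the shift along the world's x, y, z in mm, then the turn, a rotation vector about the world's x, y, z in degrees, then the closure in counts, from 0 (fully open) to 255 (shut). A call has exactly 8 rows; each row shifts and turns the commanded pose from where the row before left it; what a row does not reach is not made up. A row lasts 1/12 s, in which the tool goes at most 41.7 mm and 7.16 degrees, less where a joint would pass 70% of its speed; a pose out of reach is approached as far as the arm can. A call with a gripper value outside its range is refused whole. The fingers move at their own pace and stop on an object; "grip_force" is the grip in N (left out, the last holds). Time passes only in rows, so rows that do not move let the fingers close, or fill a call up. It gives the time, the measured TCP pose, the force, the opening and the grip force at its end, in the units of the state.
- ctrl.get_state(): the state, without advancing time (a new reading comes with each control period).
- ctrl.get_image(name): name is "scene" or "top"; returns a dict with "frame" (480x640x3 uint8, red, green, blue), "depth" (480x640 float32, m along the optical axis (not along the pixel's ray), 0 where there is no reading), "fx", "fy", "cx", "cy" (pixels), "position" and "orientation" of the camera in the world. Camera axes: x right, y down, z forward; pixel columns grow to the right and rows downward; lengths in m; the calibration is good to about 2 mm. A picture is of the moment at which its call begins.
- ctrl.close_job(): hands the job in; it is judged then, once.
Trained networks look in a picture, given as the dict that the camera call returned (one of the last four; its "shot" number tells which), for a name from the list of things; names that differ only in an ending like _2 or _b are one class to them, and where a whole thing is asked for, a point or a joint stands for the part that bears it (a point fixed in the world has none). Each returns a list of dicts, best first, with "score" (0 to 1); they miss things now and then, are a little off and sometimes report something else, mostly with a low value. They report only what shows in the picture. A call takes as long as a camera call. They do not tell look-alikes from the thing itself.
- ctrl.find_in(target, picture): "centre" ([x, y, z] in m, in world coordinates, good to about 4 mm: the middle of the surface that is visible of it).
- ctrl.silhouettes(target, picture): "region" (480x640 bool, what is visible of it).
The state is a dict: "time": time; "joint_positions": joint angles; "qd": joint speeds; "joint_torque": joint torques, N m; "position": TCP position; "tool_rot": TCP orientation; "ft_force": force on the tool from outside, world axes, zero at the start; "torque": the same for the moment, N m; "grip_width": opening from 0.0 (shut) to 1.0 (fully open); "grip_force": force on a finger pad.
Only numpy, scipy, OpenCV 4.12 (cv2) and the standard library are available. Lean on these libraries where they do the work, as an engineer would, in place of code of your own. Each camera call takes 0.05 s, during which the arm holds its last target. There are 200 camera calls.

TASK

Reload the electric stapler: take the tall staple refill out of the carton, set it fully down in the empty black staple carrier while the carrier is out on the desk, then slide the loaded carrier, nose first, fully home into the stapler's loading bay and swing the loading cover shut. Leave the two short refills in the carton and do not disturb the sanitiser bottle or the pencil cup.

Things in the scene. Friction and masses are not known exactly. Their poses are not given: they have to be found in the camera images.
- refill_c (a point): Centre of the tall staple refill: a loose block of stacked steel staple sheets, 52 (its x) x 34 (y) x 32 (z) mm, 0.10 to 0.18 kg, alike either way round. It starts in one of the carton's cells, underside 3 mm above the desk, only its two ends (52 mm apart) free to grip; in the carrier only its long sides (34 mm apart) are free, so it must be set down on the desk and taken again.
- carton: Cardboard refill carton, fixed; origin under its centre. 60 (x) x 126 (y) mm, three cells in a row along y, 41 mm apart, 38 mm wide, each with one refill lying along x; which cell holds the tall one varies. Walls and partitions along the refills' long sides are 35 mm high (level with the tall refill's top); the walls across the two x ends are cut down to 9 mm.
- short1_c (a point): Centre of a short staple refill: as the tall one but 19 mm high (52 x 34 x 19 mm). Stays in its carton cell.
- short2_c (a point): Centre of the other short staple refill, 52 x 34 x 19 mm. Stays in its carton cell.
- carrier_handle (a point): Centre of the handle block at the rear of the staple carrier, a loose black plastic magazine 108 (x) x 45 (y) mm, 0.07 kg, standing on the desk. x points from handle to nose, the end that enters the stapler first. The block is 26 mm long, 38 mm wide (grip it across, along y), 42 mm high. This point is 21 mm above the carrier's underside, 13 mm ahead of its rear face, 95 mm behind its nose tip.
- carrier_well (a point): Centre of the floor of the carrier's open well, 3 mm above the underside, 40.5 mm ahead of the handle centre, axes as the carrier's. The well is 55 (x) x 37 (y) mm: 1.5 mm of play each side of a refill lying along x; only its weight keeps the refill in. Its side walls are 12 mm high over the desk and 4 mm thick; the nose (27 mm long, 45 mm wide, 38 mm high) and handle rise above the refill's top.
- bay_mouth (a point): Centre of the sill of the stapler's loading bay: on the bay floor, 12 mm above the desk, in the plane of its mouth. x points level into the bay (the sliding direction), z up. The bay is 48.5 mm wide (mouth flared to about 55), 47 mm high, 109.5 mm deep. With the carrier fully home its rear face is 1.5 mm and its handle centre 14.5 mm inside this plane. A sill lip, below floor level, reaches 10 mm out.
- stapler: The electric stapler, a heavy white desk machine, fixed; origin on the desk under its middle, x as bay_mouth's, the mouth 100 mm behind it. 86 mm wide, about 210 mm long; top 65 mm above the desk over the bay's first 60 mm, sloping up to 107 mm beyond. Fingers beside the carrier's handle meet its front before the carrier is home: the last 30 mm are done by pushing on the carrier's rear face.
- cover (a joint): Angle of the loading cover, rad: 0 shut over the bay's mouth, growing as it opens (starts well open, 2.35 to 2.65; stop at 2.75). Vertical hinge, stiff (0.02 N m), no spring: it stays where it is left. It cannot shut while the carrier sticks out.
- cover_hinge (a point): On the cover's vertical hinge line, 38 mm above the desk, half-way up the cover. Axes turn with the cover: the panel, 5 mm thick, 76 mm wide, 52 mm high, runs from here along its -y, outer face to its -x, with a 3 mm finger lip 66 to 74 mm out. Shut, axes are as bay_mouth's, the hinge 4.5 mm before the mouth plane and 39 mm to +y. It opens by swinging towards bay_mouth's -x, then +y.
- bottle_c (a point): A white pump bottle of hand sanitiser, 64 mm diameter, 168 mm high, loose; this point 70 mm above its underside. Bystander.
- pencup_c (a point): A dark steel pencil cup, 76 mm diameter, 95 mm high (pencils to 175 mm), loose; this point 47.5 mm up, on its axis. Bystander. Apart from the things listed the desk is clear from 0.42 to 0.72 m in front of the robot.
Things that resemble listed ones, but are neither listed nor needed, are in the scene too. What is shaped like the stapler but turquoise is not meant. What is shaped like the part that bears refill_c but orange is not meant.

How it is judged:
By the outcome, as a careful person would: the job done as asked, in the order asked, and still so for the second after the job is handed in, with the robot touching nothing.
It also fails if it takes over 72 s, if anything falls off the work surface, if the arm or the gripper's body presses on something with over 40 N, if the wrist force passes 120 N, or if a joint passes its speed limit or range.

## Working session

There is one attempt and no reset: what is moved stays moved. The work goes in short steps, Python scripts to look and compute and a tool call to move; the robot and the scene stay as the last step left them, time stands still between calls to the robot, and variables do not carry over. Pictures are saved under pics/ and viewed, at most 10 in all, crops included, and the job is handed in when it is done.

Besides the shell and the picture viewer there is one more tool, called after "Request:" as name(argument=value, ...) on one line, values as JSON. move_arm: Moves the arm, as the interface text tells. Its arguments: {"type":"object","properties":{"increments":{"type":"string"},"grip_force":{"type":"number"}},"required":["increments"]}

```bash
mkdir -p pics; cat > h.py <<'E'
import numpy as np, cv2
from scipy.spatial.transform import Rotation as R
from bench import ctrl
def rot(o):
    o=np.array(o,float)
    return o if o.shape==(3,3) else (R.from_rotvec(o).as_matrix() if o.size==3 else R.from_quat(o).as_matrix())
def cloud(im):
    d=im["depth"];v,u=np.mgrid[:480,:640]
    p=np.dstack([(u-im["cx"])/im["fx"]*d,(v-im["cy"])/im["fy"]*d,d])
    w=p@rot(im["orientation"]).T+np.array(im["position"]); w[d==0]=np.nan
    return w
def save(im,n): cv2.imwrite("pics/"+n,im["frame"][:,:,::-1])
E
python3 - <<'E'
from h import *
for n in("top","scene"):
    im=ctrl.get_image(n); save(im,n+"0.png"); np.save(n+"0.npy",cloud(im)); cv2.imwrite
    print(n,im["position"],im["orientation"],im["fx"],im["shot"])
    for t in["refill_c","short1_c","carton","carrier_handle","stapler","cover","bottle_c","pencup_c"]:
        print(t,[(np.round(r["centre"],3).tolist(),round(r["score"],2)) for r in ctrl.find_in(t,im)][:4])
print(ctrl.get_state())
E
```

```text
top [ 0.33182757 -0.06562034  1.26676586] [-2.16142563  2.17288798 -0.14103793] 586.6069212127026 1
refill_c [([0.413, -0.213, 0.027], 0.96), ([0.526, -0.206, 0.036], 0.58)]
short1_c [([0.517, -0.25, 0.022], 0.6)]
carton [([0.521, -0.206, 0.009], 0.67)]
carrier_handle [([0.508, -0.006, 0.013], 0.84)]
stapler [([0.549, 0.261, 0.074], 0.62), ([0.34, 0.178, 0.083], 0.59)]
cover [([0.343, 0.077, 0.058], 0.46), ([0.518, 0.124, 0.061], 0.41)]
bottle_c [([0.486, -0.431, 0.111], 0.78)]
pencup_c []
scene [1.03573932 0.13921923 1.02617497] [-1.56689263 -2.24570846  0.6660707 ] 506.50240111918174 2
refill_c [([0.426, -0.21, 0.032], 0.94), ([0.531, -0.211, 0.035], 0.89)]
short1_c [([0.517, -0.254, 0.023], 0.73)]
carton [([0.544, -0.194, 0.025], 0.89)]
carrier_handle [([0.528, 0.126, 0.045], 0.6), ([0.517, -0.006, 0.012], 0.59)]
stapler [([0.371, 0.194, 0.061], 0.56)]
cover [([0.523, 0.127, 0.044], 0.64)]
bottle_c [([0.51, -0.435, 0.096], 0.97)]
pencup_c [([0.615, -0.393, 0.072], 0.73)]
{'time': 0.9, 'joint_positions': array([ 1.16811658,  0.32102277, -0.07009229,  1.45046637,  0.02261639,
        1.37084383, -0.05690405]), 'qd': array([ 1.39927260e-03,  1.49927455e-03, -7.13476514e-04, -5.31205369e-04,
       -5.00745858e-04, -8.91374911e-05,  1.65101045e-04]), 'joint_torque': array([ 7.79762729e-06, -4.91096342e+01, -4.03163843e-01, -3.12777364e+01,
       -6.35854458e-02,  3.34298972e-02,  1.67390505e-05]), 'position': array([ 0.26310636, -0.59439053,  0.22258858]), 'tool_rot': array([ 3.07356305e+00,  6.49951175e-01, -8.09160289e-05]), 'ft_force': array([-0.74488471,  0.63082527,  0.26408317]), 'torque': array([ 0.00606588, -0.02058356, -0.00506849]), 'grip_force': 0.0, 'grip_width': 0.9991946172989389}
```

View pics/top0.png

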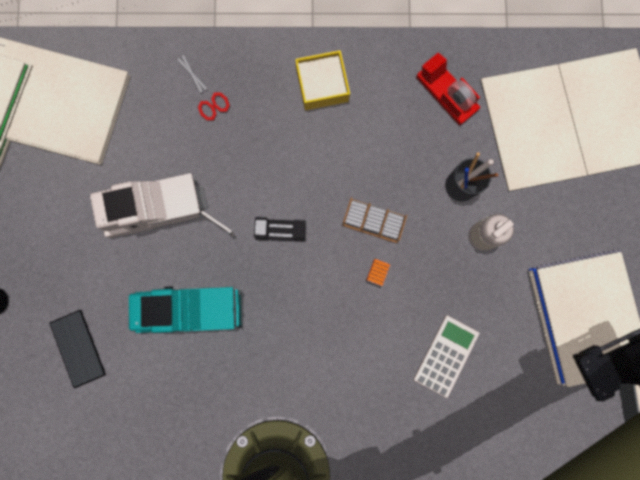

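View pics/scene0.png

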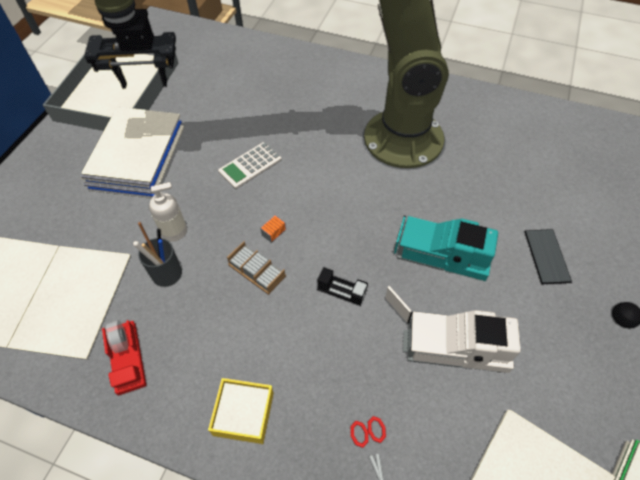

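Top view: white stapler (145,205), mouth to the right at (198,195), its cover open at (218,222); turquoise stapler at (185,310) is a decoy. Black carrier (280,230). Carton with three cells (357,213), (375,220), (393,226). Orange block (378,272) is a decoy. Bottle is at (490,233), pencil cup at (468,180). Candidates for the tall refill are the three carton cells and the orange block. Heights decide, so I'll check one close crop.

```bash
cat >> h.py <<'E'
def rect(w,m,mn=20):
    p=w[m]; p=p[~np.isnan(p).any(1)]
    (c,s,a)=cv2.minAreaRect((p[:,:2]*1000).astype(np.float32))
    return np.round(c,1),np.round(s,1),round(a,1),len(p),np.round(np.median(p[:,2])*1000,1)
E
python3 - <<'E'
from h import *
im=cv2.imread("pics/top0.png"); w=np.load("top0.npy")
c=cv2.resize(im[165:265,85:425],None,fx=2.35,fy=2.35,interpolation=cv2.INTER_CUBIC)
z=w[165:265,85:425,2]*1000
hm=cv2.applyColorMap(np.nan_to_num(np.clip(z*2.2,0,255)).astype(np.uint8),cv2.COLORMAP_JET)
hm=cv2.resize(hm,None,fx=2.35,fy=2.35,interpolation=cv2.INTER_NEAREST)
cv2.imwrite("pics/crop0.png",np.vstack([c,hm]))
z=w[...,2]*1000
np.set_printoptions(linewidth=250)
print("carton z");print(np.round(z[198:244:3,342:408:3]).astype(int))
print("carrier z");print(np.round(z[212:246:3,248:312:3]).astype(int))
E
```

```text
carton z
[[                   2                    2                    0                   36                   -1                    2                   -3                    0                    0                    1                   -1
                     4                   -2                    2                    0                    2                    3                    3                    1                    4                   -2                   -4]
 [                   4                   -3                    2                    5                   21                   13                    6 -9223372036854775808                    0                   -1                   -3
                     2                   -2                    0                    2                    1                    2                    1                    3                   -1                    6                    3]
 [                   5                    2                   37                   24                   23                   23                   20         
[... 6581 characters left out ...]
2  2  1  2  0  1]
 [ 1 -3 42 38 38 42 38 14 16 14 15 14 15 14 16 40 48 45 40  2  2  0]
 [-1  3 35 38 39 38 37 -1  4  0  9  4  6  0  5 44 45 46 44 -5  3  2]
 [-3 -1 38 41 41 41 41  6  1  4  7  8  4 -3  6 41 44 43 46  0  3 -1]
 [ 4  0 35 37 39 38 33  7  3  5  6  4  5  3  3 43 45 39 46  3  3  0]
 [ 6 -1 42 38 43 36 35  6  3  2  3  6  7  2  3 44 43 40 44 -1 -6 -1]
 [ 1  1 37 36 39 38 33  2  2  2 10  6  4  3  4 42 40 45 42  4  4  1]
 [ 2 -8  1 20 24 24 18  8 15 13 16 17 14 15 10 18 18 22 34  3  1 -2]
 [ 1  1 -2 -4 -6  2  6 -2  0 -1  1  2 -2  4  1  1  1 -2  0 -2  2 -1]
 [-1  6 -2 -1 -3  7 -3 -4  4  0  0  0  5 -1  3  2  2 -1  4 -1  0  4]]<stdin>:10: RuntimeWarning: invalid value encountered in cast
```

View pics/crop0.png

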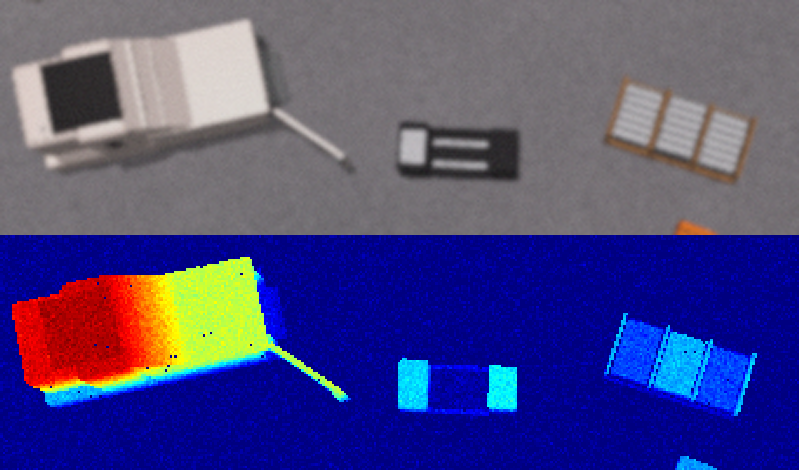

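Crop: the middle cell (682,122 in the crop) is high (~35 mm), while the two outer ones are ~22, so the tall refill is in the middle cell. The carrier's grey nose (412,145; 38 mm high) points at the stapler, and the black handle (503,153; 43 mm high) points away. Cover hinge is at (272,108), panel running to (345,162).

```bash
python3 - <<'E'
from h import *
w=np.load("top0.npy"); z=np.nan_to_num(w[...,2])*1000
im=cv2.imread("pics/top0.png").astype(int)
def box(u0,u1,v0,v1,lo,hi):
    m=np.zeros(z.shape,bool); m[v0:v1,u0:u1]=1; m&=(z>lo)&(z<hi)
    m=cv2.morphologyEx(m.astype(np.uint8),cv2.MORPH_OPEN,np.ones((2,2)))>0
    return m
print("carton all",rect(w,box(338,412,195,248,6,50)))
print("tall",rect(w,box(363,388,200,242,29,45)))
print("s1",rect(w,box(344,362,198,238,14,27)))
print("s2",rect(w,box(386,406,204,246,14,27)))
print("carrier",rect(w,box(246,314,210,246,8,60)))
print("nose",rect(w,box(248,270,210,246,30,60)))
print("handle",rect(w,box(286,314,210,246,30,60)))
print("stap front top",rect(w,box(160,201,165,225,58,72)))
m=box(200,240,200,245,30,80); print("cover",rect(w,m))
m=box(203,240,200,245,50,80);p=w[m][:,:2]*1000;print(cv2.fitLine(p.astype(np.float32),cv2.DIST_L2,0,.1,.1).ravel(),p.min(0),p.max(0))
# front edge of stapler
q=[]
for v in range(178,216,2):
    us=np.where((z[v,150:215]>58)&(z[v,150:215]<72))[0]
    if len(us): q.append(np.append(w[v,150+us.max()]*1000,v))
print(np.round(q,1))
print(rect(w,box(85,205,165,245,55,130)))
E
```

```text
carton all (array([ 527.5, -213.1]), array([130.5,  66.3]), 72.3, 1548, np.float64(23.4))
tall (array([ 528.3, -212. ]), array([45.5, 58.8]), 71.9, 445, np.float64(34.1))
s1 (array([ 539.8, -171.7]), array([33.3, 52. ]), 72.7, 332, np.float64(22.2))
s2 (array([ 513.4, -249.9]), array([34.6, 54.1]), 72.7, 347, np.float64(22.3))
carrier (array([507.5,  -8.2]), array([107.8,  47.7]), 86.3, 644, np.float64(38.4))
nose (array([510.4,  32.9]), array([24.8, 47. ]), 87.2, 272, np.float64(38.4))
handle (array([506.2, -48.4]), array([25.3, 41.5]), 89.7, 227, np.float64(42.4))
stap front top (array([575.8, 207. ]), array([98.8, 85.7]), 13.2, 1445, np.float64(65.9))
cover (array([518.3, 125.2]), array([76.5,  7.5]), 53.4, 124, np.float64(62.4))
[nan nan nan nan] [nan nan] [nan nan]
[[610.  175.3  67.9 178. ]
 [607.1 174.4  61.9 180. ]
 [601.2 172.8  69.3 182. ]
 [598.1 171.7  64.  184. ]
 [594.8 172.5  59.9 186. ]
 [589.8 171.7  63.3 188. ]
 [584.9 168.9  66.6 190. ]
 [580.2 168.4  68.5 192. ]
 [577.2 167.4  62.7 194. ]
 [572.3 166.7  66.  196. ]
 [568.2 164.7  65.2 198. ]
 [563.7 164.3  66.9 200. ]
 [559.5 164.3  66.8 202. ]
 [555.5 162.4  65.6 204. ]
 [551.  162.   67.4 206. ]
 [547.3 160.4  64.3 208. ]
 [543.2 156.3  63.7 210. ]
 [539.3 150.3  62.1 212. ]
 [534.5 143.5  65.3 214. ]]
(array([544.4, 273.2]), array([108.9, 235.7]), 18.8, 4409, np.float64(85.9))
```

```bash
python3 - <<'E'
from h import *
for n in("top","scene"):
    w=np.load(n+"0.npy").reshape(-1,3)*1000; w=w[~np.isnan(w).any(1)]
    p=w[(w[:,2]>59)&(w[:,2]<72)&(w[:,0]>500)&(w[:,0]<660)&(w[:,1]>140)&(w[:,1]<225)][:,:2]
    for a in (11.5,12.5,13.5):
        t=np.radians(a); ex=np.array([-np.sin(t),np.cos(t)]); ey=np.array([-np.cos(t),-np.sin(t)])
        u=(p-[570,200])@ex; v=(p-[570,200])@ey
        s=(np.abs(v)<33); f=[np.percentile(u[s&(np.abs(v-c)<5)],3).round(1) for c in(-28,-14,0,14,28)]
        l=[np.percentile(v[np.abs(u-c)<6],[2,98]).round(1).tolist() for c in(-15,-3,9,20)]
        print(n,a,"front",f,"lat",l)
    c=w[(w[:,2]>40)&(w[:,2]<72)&(w[:,0]>480)&(w[:,0]<545)&(w[:,1]>85)&(w[:,1]<155)][:,:2].astype(np.float32)
    print("cover",cv2.minAreaRect(c),len(c))
    q=w[(w[:,2]>27)&(w[:,2]<45)&(np.hypot(w[:,0]-528,w[:,1]+212)<30)]; 
    q2=w[(w[:,2]>8)&(w[:,2]<55)&(np.abs(w[:,0]-507)<45)&(np.abs(w[:,1]+8)<75)]
    print("tall",cv2.minAreaRect(q[:,:2].astype(np.float32)),"carrier",cv2.minAreaRect(q2[:,:2].astype(np.float32)))
E
```

```text
top 11.5 front [np.float64(-31.5), np.float64(-31.7), np.float64(-31.9), np.float64(-32.8), np.float64(-32.6)] lat [[-42.7, 39.9], [-43.6, 40.2], [-42.1, 40.4], [-36.8, 40.9]]
top 12.5 front [np.float64(-31.9), np.float64(-32.0), np.float64(-31.9), np.float64(-32.5), np.float64(-31.7)] lat [[-42.4, 40.2], [-43.6, 40.2], [-42.8, 39.9], [-37.1, 40.5]]
top 13.5 front [np.float64(-32.9), np.float64(-32.3), np.float64(-31.3), np.float64(-32.2), np.float64(-31.5)] lat [[-42.2, 40.5], [-43.5, 40.2], [-42.8, 39.8], [-35.7, 40.2]]
cover ((518.2865600585938, 124.2628402709961), (73.80940246582031, 7.703402042388916), 52.820953369140625) 112
tall ((527.075439453125, -209.1021728515625), (54.26658248901367, 52.483375549316406), 71.45462799072266) carrier ((499.094482421875, -5.490013122558594), (111.52127075195312, 65.0291976928711), 81.8970947265625)
scene 11.5 front [np.float64(-33.5), np.float64(-33.9), np.float64(-33.1), np.float64(-33.7), np.float64(-36.0)] lat [[-48.3, 34.8], [-48.1, 34.8], [-47.8, 34.3], [-45.8, 36.2]]
scene 12.5 front [np.float64(-34.0), np.float64(-34.3), np.float64(-33.0), np.float64(-33.5), np.float64(-34.4)] lat [[-48.1, 35.1], [-48.0, 34.6], [-48.0, 34.5], [-42.3, 35.8]]
scene 13.5 front [np.float64(-34.5), np.float64(-34.5), np.float64(-32.9), np.float64(-34.9), np.float64(-34.0)] lat [[-47.8, 35.4], [-48.1, 34.7], [-48.1, 34.5], [-34.4, 35.8]]
cover ((522.9591674804688, 123.01737976074219), (76.82810974121094, 8.581611633300781), 55.452457427978516) 218
tall ((531.9130249023438, -209.36871337890625), (47.1479377746582, 52.89130401611328), 73.9066162109375) carrier ((512.682373046875, -7.383388519287109), (108.33665466308594, 47.836063385009766), 87.47615051269531)
```

Request:
move_arm(increments="16 24 0 0 0 3 0;16 24 0 0 0 3 0;16 24 0 0 0 3 0;16 24 0 0 0 3 0;16 24 0 0 0 3 0;16 24 0 0 0 3 0;16 24 0 0 0 3 0;16 24 0 0 0 3 0", grip_force=30)

```text
time: 1.57
position: [0.392, -0.4008, 0.2228]
tool_rot: [2.869, 1.279, 0.0]
ft_force: [0.3, 0.8, 0.0]
grip_width: 1.001
grip_force: 0.0
```

Request:
move_arm(increments="17 24 0 0 0 3 0;17 24 0 0 0 3 0;17 24 0 0 0 3 0;17 24 0 0 0 3 0;17 24 0 0 0 3 0;17 24 0 0 0 3 0;18 23 0 0 0 3 0;18 22 0 0 0 3.4 0")

```text
time: 2.23
position: [0.53, -0.2114, 0.2229]
tool_rot: [2.533, 1.857, 0.0]
ft_force: [0.7, -0.7, -1.1]
grip_width: 1.0
grip_force: 0.0
```

Request:
move_arm(increments="0 0 -25 0 0 0 40;0 0 -25 0 0 0 40;0 0 -25 0 0 0 40;0 0 -25 0 0 0 40;0 0 -20 0 0 0 40;0 0 -10 0 0 0 40;0 0 0 0 0 0 40;0 0 0 0 0 0 40")

```text
time: 2.9
position: [0.5294, -0.2132, 0.093]
tool_rot: [2.537, 1.853, 0.0]
ft_force: [1.1, 0.1, 0.2]
grip_width: 0.847
grip_force: 0.0
```

```bash
python3 - <<'E'
from h import *
s=ctrl.get_state(); print(s["position"]*1000, R.from_rotvec(s["tool_rot"]).as_matrix()[:,1], s["grip_width"])
P=np.array(s["position"])*1000; ty=R.from_rotvec(s["tool_rot"]).as_matrix()[:,1]
for n in("top","scene"):
    im=ctrl.get_image(n); save(im,n+"1.png"); w=cloud(im); np.save(n+"1.npy",w)
    p=w.reshape(-1,3)*1000; d=p-P
    for lo,hi in((0,15),(0,30),(-2,50)):
        m=(d[:,2]>lo)&(d[:,2]<hi)&(np.hypot(d[:,0],d[:,1])<100)
        q=d[m]; u=q@ty; v=q[:,:2]@np.array([-ty[1],ty[0]])
        if len(q)>5: print(n,lo,hi,len(q),"along",np.percentile(u,[1,50,99]).round(1),"across",np.percentile(v,[2,50,98]).round(1))
E
```

```text
[ 529.39615726 -213.18747598   92.97359492] [ 9.52702498e-01 -3.03904467e-01  1.61581022e-04] 0.8466205560087359
scene 0 15 51 along [-41.6 -34.2  48.7] across [-6.5  8.7 12.4]
scene 0 30 90 along [-43.2 -34.2  48.6] across [-7.6  9.2 12. ]
scene -2 50 127 along [-45.2 -34.9  48.6] across [-7.8  8.9 12.5]
```

Request:
move_arm(increments="0 1 -20 0 0 0 40;0 0 -20 0 0 0 40;0 0 -20 0 0 0 40;0 0 -12 0 0 0 40;0 0 -6 0 0 0 40;0 0 0 0 0 0 80;0 0 0 0 0 0 120;0 0 0 0 0 0 160")

```text
time: 3.67
position: [0.5303, -0.2128, 0.016]
tool_rot: [2.535, 1.851, 0.002]
ft_force: [-0.1, -0.6, 0.7]
grip_width: 0.695
grip_force: 0.0
```

Request:
move_arm(increments="0 0 0 0 0 0 200;0 0 0 0 0 0 255;0 0 0 0 0 0 255;0 0 10 0 0 0 255;0 0 20 0 0 0 255;0 0 25 0 0 0 255;0 0 25 0 0 0 255;0 0 0 0 0 0 255")

```text
time: 4.33
position: [0.5325, -0.2133, 0.1003]
tool_rot: [2.531, 1.848, 0.007]
ft_force: [1.3, -0.8, 0.0]
grip_width: 0.593
grip_force: 30.0
```

```bash
python3 - <<'E'
from h import *
s=ctrl.get_state(); P=np.array(s["position"])*1000; M=R.from_rotvec(s["tool_rot"]).as_matrix();ty=M[:,1];print(P,s["ft_force"])
for n in("top","scene"):
    im=ctrl.get_image(n); save(im,n+"2.png"); w=cloud(im); np.save(n+"2.npy",w)
    for t in("refill_c",):
        for r in ctrl.silhouettes(t,im)[:2]:
            p=w[r["region"]]*1000; p=p[~np.isnan(p).any(1)]; print(n,r["score"],len(p),np.median(p,0).round(1))
    d=w.reshape(-1,3)*1000-P
    m=(d[:,2]>-18)&(d[:,2]<50)&(np.hypot(d[:,0],d[:,1])<90)
    q=d[m];u=q@ty; v=q[:,:2]@np.array([-ty[1],ty[0]]);print(n,len(q), u.min() if len(u) else 0,u.max() if len(u) else 0)
im=cv2.imread("pics/scene2.png")[170:330,180:340]; im2=cv2.imread("pics/top2.png")[150:310,300:460]
cv2.imwrite("pics/c2.png",np.hstack([cv2.resize(i,None,fx=2.5,fy=2.5) for i in(im,im2)]))
E
```

```text
[ 532.4532001  -213.34521672  100.26641227] [ 1.26604946 -0.78342524  0.0463094 ]
top 0 0 0
scene 0.91 360 [ 536.4 -198.4  111.6]
scene 0.5 261 [ 428.5 -206.1   27.8]
scene 444 -38.48299537414901 34.743532813934756
```

View pics/c2.png

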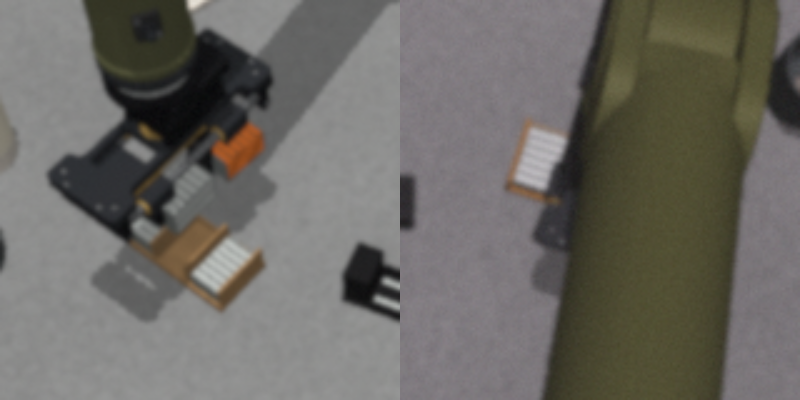

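Request:
move_arm(increments="-6 10 0 0 0 -6.85 255;-6 10 0 0 0 -6.85 255;-6 10 0 0 0 -6.85 255;-6 10 0 0 0 -6.85 255;-6 10 0 0 0 -6.85 255;-6 10 0 0 0 -6.85 255;-6 10 0 0 0 -6.85 255;-6 10 0 0 0 -6.85 255")

```text
time: 5.2
position: [0.4795, -0.1315, 0.0929]
tool_rot: [-3.105, -0.468, 0.005]
ft_force: [0.8, 0.3, -1.7]
grip_width: 0.599
grip_force: 30.0
```

Request:
move_arm(increments="-4 10 0 0 0 -6.85 255;-4 8 0 0 0 -6.85 255;-2 3 0 0 0 -6.85 255;0 0 -22 0 0 0 255;0 0 -22 0 0 0 255;0 0 -20 0 0 0 255;0 0 -12 0 0 0 255;0 0 0 0 0 0 255")

```text
time: 5.87
position: [0.4672, -0.1104, 0.0146]
tool_rot: [-3.138, 0.084, 0.013]
ft_force: [-1.6, 1.3, -0.8]
grip_width: 0.595
grip_force: 30.0
```

```bash
cat > st.py <<'E'
from h import *
s=ctrl.get_state(); M=R.from_rotvec(s["tool_rot"]).as_matrix()
print(np.round(np.array(s["position"])*1000,1),"yaw_y",round(np.degrees(np.arctan2(M[1,1],M[0,1])),1),"tz",M[:,2].round(3),"w",round(s["grip_width"]*87,1),"gf",round(s["grip_force"],1),"F",np.round(s["ft_force"],1),"q",np.round(s["joint_positions"],2),"t",s["time"])
E
python3 st.py
```

```text
[ 467.2 -110.4   14.6] yaw_y -93.1 tz [-0.008  0.003 -1.   ] w 51.8 gf 30.0 F [-1.6  1.3 -0.8] q [ 0.54  0.21 -0.39  2.06  0.1   0.9  -1.53] t 5.8667
```

Request:
move_arm(increments="0 0 -1.5 0 0 0 255;0 0 0 0 0 0 255;0 0 0 0 0 0 160;0 0 0 0 0 0 90;0 0 0 0 0 0 70;0 0 0 0 0 0 70;0 0 20 0 0 0 70;0 0 25 0 0 0 70")

```text
time: 6.53
position: [0.4694, -0.1109, 0.0612]
tool_rot: [-3.139, 0.084, 0.006]
ft_force: [0.6, 0.0, 0.6]
grip_width: 0.719
grip_force: 0.0
```

Request:
move_arm(increments="0 0 25 0 0 7 70;0 0 15 0 0 7 70;0 0 0 0 0 7 70;0 0 0 0 0 7 70;0 0 0 0 0 7 70;0 0 0 0 0 7 70;0 0 0 0 0 7 70;0 0 0 0 0 7 70")

```text
time: 7.2
position: [0.4713, -0.1115, 0.1025]
tool_rot: [2.807, 1.408, 0.001]
ft_force: [0.5, 0.1, 0.1]
grip_width: 0.723
grip_force: 0.0
```

```bash
python3 st.py; python3 - <<'E'
from h import *
for n in("top","scene"):
    im=ctrl.get_image(n); save(im,n+"3.png"); w=cloud(im); np.save(n+"3.npy",w)
    p=w.reshape(-1,3)*1000
    q=p[(p[:,2]>24)&(p[:,2]<40)&(np.abs(p[:,0]-468)<40)&(np.abs(p[:,1]+111)<40)][:,:2].astype(np.float32)
    print(n,len(q),cv2.minAreaRect(q) if len(q)>5 else 0)
    q=p[(p[:,2]>8)&(p[:,2]<55)&(np.abs(p[:,0]-508)<35)&(np.abs(p[:,1]+8)<62)][:,:2].astype(np.float32)
    print(n,len(q),cv2.minAreaRect(q))
E
```

```text
[ 471.3 -111.5  102.5] yaw_y -36.7 tz [ 0.001 -0.001 -1.   ] w 62.9 gf 0.0 F [0.5 0.1 0.1] q [ 0.61  0.09 -0.45  1.98  0.04  1.07 -0.5 ] t 7.2
top 0 0
top 640 ((503.1192321777344, -5.769184112548828), (107.1867446899414, 55.24050521850586), 87.39374542236328)
scene 325 ((477.8601379394531, -112.51722717285156), (54.307979583740234, 37.51898956298828), 86.42733001708984)
scene 703 ((512.5909423828125, -7.437641143798828), (108.54291534423828, 48.514732360839844), 87.87208557128906)
```

Request:
move_arm(increments="1 0 -10 0 0 7 70;1 0 -10 0 0 7 70;0 0 -15 0 0 7 70;0 0 -15 0 0 7 70;0 0 -15 0 0 5.6 70;0 0 -15 0 0 0 70;0 0 -7 0 0 0 70;0 0 0 0 0 0 70")

```text
time: 7.97
position: [0.4718, -0.1111, 0.0137]
tool_rot: [-2.289, -2.148, 0.002]
ft_force: [-1.5, 0.1, 0.0]
grip_width: 0.721
grip_force: 0.0
```

```bash
python3 st.py
```

```text
[ 471.8 -111.1   13.7] yaw_y -3.6 tz [-0.003  0.001 -1.   ] w 62.7 gf 0.0 F [-1.5  0.1  0. ] q [ 0.62  0.22 -0.48  2.05  0.13  0.9   0.01] t 7.9667
```

Request:
move_arm(increments="0 0 0 0 0 0 110;0 0 0 0 0 0 150;0 0 0 0 0 0 190;0 0 0 0 0 0 255;0 0 0 0 0 0 255;0 0 0 0 0 0 255;0 0 0 0 0 0 255;0 0 0 0 0 0 255")

```text
time: 8.63
position: [0.4737, -0.1116, 0.0157]
tool_rot: [2.287, 2.152, 0.001]
ft_force: [0.7, 0.3, 4.1]
grip_width: 0.387
grip_force: 30.0
```

```bash
python3 st.py; python3 - <<'E'
from h import *
for n in("scene",):
    im=ctrl.get_image(n); save(im,n+"4.png"); w=cloud(im); np.save(n+"4.npy",w)
    p=w.reshape(-1,3)*1000
    q=p[(p[:,2]>24)&(p[:,2]<38)&(np.abs(p[:,0]-472)<30)&(np.abs(p[:,1]+111)<40)]
    print(n,len(q),np.percentile(q,[1,50,99],axis=0).round(1))
E
```

```text
[ 473.7 -111.6   15.7] yaw_y -3.5 tz [ 0.001 -0.    -1.   ] w 33.7 gf 30.0 F [0.7 0.3 4.1] q [ 0.62  0.22 -0.48  2.05  0.13  0.9   0.01] t 8.6333
scene 39 [[461.  -96.9  24.2]
 [478.  -87.6  30. ]
 [495.1 -84.9  35. ]]
```

```bash
python3 - <<'E'
from h import *
def top(n,c,r,lo,hi):
    p=np.load(n).reshape(-1,3)*1000; p=p[~np.isnan(p).any(1)]
    q=p[(p[:,2]>lo)&(p[:,2]<hi)&(np.abs(p[:,0]-c[0])<r)&(np.abs(p[:,1]-c[1])<r)]
    mn=cv2.minAreaRect(q[:,:2].astype(np.float32)); pc=np.percentile(q,[2,98],axis=0).mean(0)
    return len(q),np.round(q[:,:3].mean(0),1),np.round(pc[:2],1),np.round(mn[0],1),np.round(mn[1],1),round(mn[2],1)
for f in("scene0","scene3","scene4","top0"):
    b=5 if f[0]=="s" else 0
    print(f,"nose",top(f+".npy",(509+b,33),33,34,50)); print(f,"handle",top(f+".npy",(506+b,-48),33,37,55))
print("refill",top("scene3.npy",(478,-112),36,28,40))
print("refill",top("scene3.npy",(478,-112),36,20,40))
E
```

```text
scene0 nose (220, array([516.1,  32.8,  38.1]), array([515. ,  32.7]), array([514.9,  33. ]), array([27.2, 46.7]), 86.8)
scene0 handle (186, array([511.7, -48.2,  41.6]), array([511.1, -48.4]), array([511.2, -48.5]), array([26. , 38.4]), 87.5)
scene3 nose (219, array([515.6,  33.2,  38. ]), array([515. ,  33.1]), array([514.3,  32.8]), array([27.2, 46.5]), 86.0)
scene3 handle (184, array([511.8, -48.1,  41.6]), array([511.2, -48.4]), array([510.7, -48.3]), array([26.6, 40.5]), 87.6)
scene4 nose (222, array([515.9,  33. ,  38. ]), array([514.9,  32.8]), array([515.3,  32.8]), array([26.9, 45.9]), 87.1)
scene4 handle (186, array([511.5, -48.2,  41.4]), array([511.5, -48.4]), array([511.3, -48.4]), array([26.6, 38.8]), 88.3)
top0 nose (265, array([509.2,  34.1,  39. ]), array([508.9,  34. ]), array([509.9,  34. ]), array([45.5, 25.8]), 0.0)
top0 handle (223, array([504.9, -46.9,  42.8]), array([505.3, -46.4]), array([505.8, -46.4]), array([25.4, 38.7]), 89.7)
refill (286, array([ 478. , -111.2,   31.6]), array([ 477.5, -111.3]), array([ 476.9, -111.8]), array([53.6, 36.3]), 88.3)
refill (348, array([ 479.7, -111. ,   30.4]), array([ 478.1, -111.5]), array([ 477.9, -112.5]), array([54.3, 37.5]), 86.4)
```

Request:
move_arm(increments="0 0 20 0 0 0 255;0 0 25 0 0 0 255;0 0 25 0 0 0 255;5 15 0 0 0 0.7 255;5 15 0 0 0 0 255;5 15 0 0 0 0 255;5 15 0 0 0 0 255;5 15 0 0 0 0 255")

```text
time: 9.35
position: [0.4975, -0.035, 0.0841]
tool_rot: [-2.273, -2.167, 0.001]
ft_force: [0.0, 0.0, -1.5]
grip_width: 0.38
grip_force: 30.0
```

```bash
python3 st.py
```

```text
[497.5 -35.   84.1] yaw_y -2.7 tz [-0.002  0.    -1.   ] w 33.1 gf 30.0 F [ 0.   0.  -1.5] q [ 0.54  0.16 -0.55  1.97  0.1   1.05 -0.11] t 9.35
```

Request:
move_arm(increments="4 9 0 0 0 0 255;4 9 0 0 0 0 255;3.5 8.5 0 0 0 0 255;0 0 -10 0 0 0 255;0 0 -10 0 0 0 255;0 0 0 0 0 0 255;0 0 0 0 0 0 255;0 0 0 0 0 0 255")

```text
time: 10.02
position: [0.5092, -0.0106, 0.0647]
tool_rot: [-2.275, -2.166, 0.001]
ft_force: [0.5, 0.8, -0.4]
grip_width: 0.392
grip_force: 30.0
```

```bash
python3 st.py
```

```text
[509.2 -10.6  64.7] yaw_y -2.8 tz [-0.001 -0.    -1.   ] w 34.1 gf 30.0 F [ 0.5  0.8 -0.4] q [ 0.49  0.21 -0.57  1.96  0.13  1.01 -0.19] t 10.0167
```

Request:
move_arm(increments="0 1 0 0 0 0.2 255;0 0 -5 0 0 0 255;0 0 -5 0 0 0 255;0 0 0 0 0 0 255;0 0 0 0 0 0 255;0 0 0 0 0 0 255;0 0 0 0 0 0 255;0 0 0 0 0 0 255")

```text
time: 10.68
position: [0.5098, -0.0089, 0.0552]
tool_rot: [2.27, 2.171, 0.0]
ft_force: [0.5, 0.5, -1.0]
grip_width: 0.388
grip_force: 30.0
```

```bash
python3 st.py; python3 - <<'E'
from h import *
for i in range(4):
    im=ctrl.get_image("scene"); print(np.round(np.array(ctrl.get_state()["position"])*1000,1))
save(im,"scene5.png"); w=cloud(im);np.save("scene5.npy",w)
c=im["frame"][240:320,290:390,::-1]; cv2.imwrite("pics/c5.png",cv2.resize(c,None,fx=6,fy=6,interpolation=cv2.INTER_CUBIC))
E
```

```text
[509.8  -8.9  55.2] yaw_y -2.6 tz [ 0. -0. -1.] w 33.7 gf 30.0 F [ 0.5  0.5 -1. ] q [ 0.48  0.22 -0.57  1.97  0.14  0.99 -0.19] t 10.6833
[509.8  -8.9  55.2]
[509.7  -8.9  55.2]
[509.7  -8.9  55.2]
[509.7  -8.9  55.2]
```

View pics/c5.png

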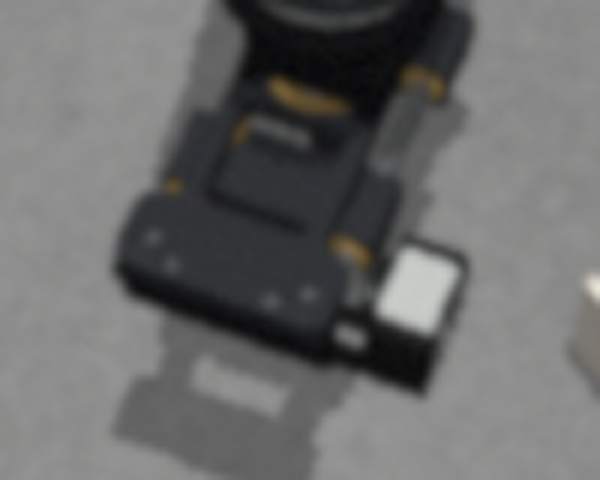

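Request:
move_arm(increments="-0.5 0.7 -6 0 0 0 255;0 0 -6 0 0 0 255;0 0 -6 0 0 0 255;0 0 -5 0 0 0 255;0 0 -4 0 0 0 255;0 0 -3 0 0 0 255;0 0 0 0 0 0 255;0 0 0 0 0 0 255")

```text
time: 11.55
position: [0.5091, -0.0081, 0.0247]
tool_rot: [-2.27, -2.171, 0.0]
ft_force: [1.1, -0.5, -1.6]
grip_width: 0.388
grip_force: 30.0
```

```bash
python3 st.py
```

```text
[509.1  -8.1  24.7] yaw_y -2.6 tz [-0.  0. -1.] w 33.7 gf 30.0 F [ 1.1 -0.5 -1.6] q [ 0.47  0.27 -0.56  1.99  0.17  0.93 -0.22] t 11.55
```

Request:
move_arm(increments="0 0 -2 0 0 0 255;0 0 -2 0 0 0 255;0 0 -1.5 0 0 0 255;0 0 0 0 0 0 255;0 0 0 0 0 0 255;0 0 0 0 0 0 255;0 0 0 0 0 0 255;0 0 0 0 0 0 255")

```text
time: 12.22
position: [0.5091, -0.0082, 0.0196]
tool_rot: [2.271, 2.171, 0.0]
ft_force: [0.6, 0.2, -1.0]
grip_width: 0.389
grip_force: 30.0
```

```bash
python3 st.py
```

```text
[509.1  -8.2  19.6] yaw_y -2.6 tz [ 0. -0. -1.] w 33.8 gf 30.0 F [ 0.6  0.2 -1. ] q [ 0.47  0.27 -0.56  1.99  0.18  0.92 -0.23] t 12.2167
```

Request:
move_arm(increments="0 0 -1 0 0 0 255;0 0 0 0 0 0 255;0 0 0 0 0 0 170;0 0 0 0 0 0 110;0 0 0 0 0 0 110;0 0 0 0 0 0 110;0 0 15 0 0 0 90;0 0 25 0 0 0 90")

```text
time: 12.88
position: [0.5067, -0.0081, 0.0567]
tool_rot: [-2.267, -2.168, 0.005]
ft_force: [0.6, -0.4, -0.0]
grip_width: 0.615
grip_force: 0.0
```

Request:
move_arm(increments="0 -5 25 0 0 0 90;0 -35 10 0 0 0 90;0 -35 0 0 0 0 90;0 -35 0 0 0 0 90;0 -20 0 0 0 0 90;0 0 0 0 0 0 90;0 0 0 0 0 0 90;0 0 0 0 0 0 90")

```text
time: 13.55
position: [0.5092, -0.1371, 0.0935]
tool_rot: [-2.269, -2.172, -0.001]
ft_force: [0.8, -0.4, -0.2]
grip_width: 0.648
grip_force: 0.0
```

```bash
python3 st.py; python3 - <<'E'
from h import *
im=ctrl.get_image("scene"); save(im,"scene6.png"); w=cloud(im);np.save("scene6.npy",w); p=w.reshape(-1,3)*1000;p=p[~np.isnan(p).any(1)]
def top(c,r,ry,lo,hi):
    q=p[(p[:,2]>lo)&(p[:,2]<hi)&(np.abs(p[:,0]-c[0])<r)&(np.abs(p[:,1]-c[1])<ry)]
    return len(q),np.percentile(q,[2,98],axis=0).mean(0).round(1),np.median(q,0).round(1)
print("nose",top((515,33),33,14,34,50));print("handle",top((511,-48),33,14,37,55));print("refill",top((513,-8),25,22,28,45))
c=im["frame"][240:320,300:400,::-1]; cv2.imwrite("pics/c6.png",cv2.resize(c,None,fx=6,fy=6,interpolation=cv2.INTER_CUBIC))
E
```

```text
[ 509.2 -137.1   93.5] yaw_y -2.5 tz [ 0.     0.001 -1.   ] w 56.4 gf 0.0 F [ 0.8 -0.4 -0.2] q [ 0.65  0.2  -0.48  1.89  0.1   1.07  0.09] t 13.55
nose (222, array([514.5,  32.8,  38.3]), array([515.7,  32.6,  38.1]))
handle (182, array([510.9, -48.2,  41.5]), array([511. , -47.6,  41.7]))
refill (290, array([511.6,  -8.2,  33.4]), array([513.1,  -8.1,  34.4]))
```

View pics/c6.png

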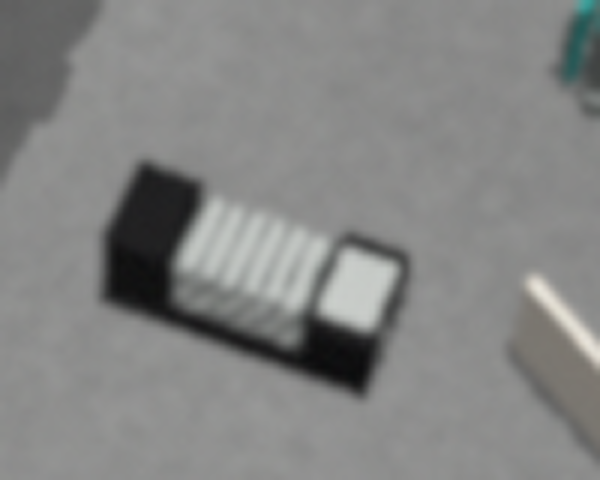

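```bash
python3 - <<'E'
from h import *
t=np.radians(12.7); ex=np.array([-np.sin(t),np.cos(t)]); ey=np.array([-np.cos(t),-np.sin(t)])
for n in("scene6","scene0"):
    p=np.load(n+".npy").reshape(-1,3)*1000;p=p[~np.isnan(p).any(1)]
    d=p[:,:2]-[584,168]; u=d@ex; v=d@ey
    m=(u>5)&(u<190)&(v<-30)&(v>-60)&(p[:,2]>8)&(p[:,2]<58)
    c,r=[],[]
    for k in range(10,190,12):
        s=m&(np.abs(u-k)<6)
        if s.sum()>8: c.append([k,np.median(v[s]).round(1),s.sum()])
    print(n,np.array(c).tolist())
    # top surface edges, front 60mm
    f=(p[:,2]>58)&(p[:,2]<75)&(u>2)&(u<56)
    for k in range(6,56,8):
        s=f&(np.abs(u-k)<4)&(np.abs(v)<55); print(k,np.percentile(v[s],[1,99]).round(1),end=" ")
    for k in range(-36,40,9):
        s=(p[:,2]>58)&(p[:,2]<75)&(np.abs(v-k)<4.5)&(u>-15)&(u<30); print("f",k,np.percentile(u[s],2).round(1),end=" ")
    print()
    s=(p[:,2]>2)&(p[:,2]<60)&(np.abs(v)<25)&(u>-20)&(u<-3); print("sill/front",s.sum(), p[s][:,2].round(0)[:20])
E
```

```text
scene6 [[10.0, -40.9, 55.0], [22.0, -41.6, 55.0], [34.0, -41.6, 49.0], [46.0, -41.4, 55.0], [58.0, -41.5, 55.0], [70.0, -41.2, 55.0], [82.0, -41.2, 56.0], [94.0, -41.3, 57.0], [106.0, -41.0, 52.0], [118.0, -41.1, 60.0], [130.0, -41.5, 44.0], [142.0, -41.2, 48.0], [154.0, -41.2, 49.0], [166.0, -39.2, 66.0], [178.0, -40.2, 68.0]]
6 [-41.6  42.5] 14 [-42.8  42.4] 22 [-42.3  42.7] 30 [-42.6  42.5] 38 [-42.   43.5] 46 [-42.6  42.5] 54 [-42.4  42.7] f -36 -1.1 f -27 -1.4 f -18 -1.7 f -9 -0.5 f 0 -0.6 f 9 -0.7 f 18 -1.1 f 27 -1.4 f 36 -6.6 
sill/front 126 [11. 12.  7.  8.  9. 12.  2.  9.  9.  8.  9. 10.  2.  9.  6.  7.  9. 10.
  5.  7.]
scene0 [[10.0, -41.1, 60.0], [22.0, -41.4, 53.0], [34.0, -41.5, 56.0], [46.0, -41.5, 56.0], [58.0, -41.4, 54.0], [70.0, -41.5, 53.0], [82.0, -41.0, 54.0], [94.0, -41.3, 59.0], [106.0, -41.2, 48.0], [118.0, -41.2, 67.0], [130.0, -41.4, 46.0], [142.0, -41.5, 48.0], [154.0, -41.2, 50.0], [166.0, -38.9, 71.0], [178.0, -39.7, 67.0]]
6 [-41.8  42.3] 14 [-42.3  42.1] 22 [-41.7  43.6] 30 [-41.6  42.5] 38 [-41.9  42.9] 46 [-41.7  42. ] 54 [-42.2  43.1] f -36 -1.1 f -27 -1.6 f -18 -1.4 f -9 -0.3 f 0 -0.7 f 9 -0.5 f 18 -1.2 f 27 -1.1 f 36 -1.8 
sill/front 111 [ 6.  7.  7.  7. 14.  3.  9. 11.  8. 12.  7. 11. 10. 14. 13.  7.  8.  9.
 12. 13.]
```

Request:
move_arm(increments="-0.4 20 0 0 0 0 90;-0.5 20 0 0 0 0 90;-0.5 20 0 0 0 0 90;-0.5 18 -5 0 0 0 90;0 10.4 -10 0 0 0 90;0 0 -15 0 0 0 90;0 0 -10 0 0 0 90;0 0 0 0 0 0 90", grip_force=50)

```text
time: 14.27
position: [0.5053, -0.0485, 0.0515]
tool_rot: [-2.266, -2.171, 0.004]
ft_force: [-0.3, 0.0, 0.3]
grip_width: 0.65
grip_force: 0.0
```

```bash
python3 st.py
```

```text
[505.3 -48.5  51.5] yaw_y -2.4 tz [-0.004  0.001 -1.   ] w 56.5 gf 0.0 F [-0.3  0.   0.3] q [ 0.54  0.22 -0.54  1.97  0.14  0.99 -0.11] t 14.2667
```

Request:
move_arm(increments="1 0 -12 0 0 0 90;0 0 -12 0 0 0 90;0 0 -10 0 0 0 90;0 0 -6.5 0 0 0 90;0 0 0 0 0 0 90;0 0 0 0 0 0 120;0 0 0 0 0 0 150;0 0 0 0 0 0 200")

```text
time: 14.93
position: [0.5088, -0.0499, 0.0136]
tool_rot: [2.27, 2.17, 0.001]
ft_force: [0.2, 0.4, -1.1]
grip_width: 0.5
grip_force: 0.0
```

Request:
move_arm(increments="0 0 0 0 0 0 255;0 0 0 0 0 0 255;0 0 0 0 0 0 255;0 0 0 0 0 0 255;0 0 5 0 0 0 255;0 0 5 0 0 0 255;0 0 0 0 0 0 255;0 0 0 0 0 0 255")

```text
time: 15.6
position: [0.5084, -0.0498, 0.0233]
tool_rot: [2.27, 2.171, 0.0]
ft_force: [-1.0, 0.4, -0.4]
grip_width: 0.437
grip_force: 50.0
```

```bash
python3 st.py
```

```text
[508.4 -49.8  23.3] yaw_y -2.6 tz [ 0.001 -0.    -1.   ] w 38.0 gf 50.0 F [-1.   0.4 -0.4] q [ 0.53  0.27 -0.53  1.99  0.17  0.93 -0.13] t 15.6
```

Request:
move_arm(increments="12 0 1 0 0 1.9 255;12 0 1 0 0 1.9 255;12 0 1 0 0 1.9 255;12 0 1 0 0 1.9 255;12 0 1 0 0 1.9 255;12 0 0 0 0 1.9 255;12 0 0 0 0 1.9 255;12 0 0 0 0 1.9 255")

```text
time: 16.27
position: [0.6044, -0.0499, 0.0276]
tool_rot: [-1.961, -2.453, 0.001]
ft_force: [0.4, 0.9, -1.2]
grip_width: 0.425
grip_force: 50.0
```

Request:
move_arm(increments="0 14 0 0 0 0 255;0 14 0 0 0 0 255;0 14 0 0 0 0 255;0 14 0 0 0 0 255;0 14 0 0 0 0 255;0 10 0 0 0 0 255;0 0 0 0 0 0 255;0 0 0 0 0 0 255")

```text
time: 16.93
position: [0.6041, 0.0311, 0.0282]
tool_rot: [1.961, 2.454, -0.0]
ft_force: [0.1, -1.1, -1.2]
grip_width: 0.435
grip_force: 50.0
```

```bash
cat > rel.py <<'E'
# lateral / angle of carrier relative to the bay, in the scene camera frame
from h import *
import sys
t=np.radians(12.7); ex=np.array([-np.sin(t),np.cos(t)]); ey=np.array([-np.cos(t),-np.sin(t)])
im=ctrl.get_image("scene"); w=cloud(im); np.save(sys.argv[1]+".npy",w); save(im,sys.argv[1]+".png")
p=w.reshape(-1,3)*1000; g=im["frame"].reshape(-1,3).astype(int); k=~np.isnan(p).any(1); p=p[k]; g=g[k]
d=p[:,:2]-[583.8,167]; u=d@ex; v=d@ey
nu=float(sys.argv[2])-13.5; lo=float(sys.argv[3])
s=(np.abs(u-nu)<16)&(np.abs(v)<32)&(p[:,2]>lo)&(p[:,2]<62)
print("nose n",s.sum(),"u",np.percentile(u[s],[2,50,98]).round(1),"v",np.percentile(v[s],[2,50,98]).round(1),"z",np.median(p[s,2]).round(1),cv2.minAreaRect(np.c_[u[s],v[s]].astype(np.float32)))
for c in(-8,0,8):
    q=s&(np.abs(u-nu-c)<4); print(c,np.percentile(v[q],[3,97]).round(1),np.percentile(v[q],[3,97]).mean().round(1))
E
python3 st.py; python3 rel.py scene7 -25 45
```

```text
[604.1  31.1  28.2] yaw_y 12.7 tz [ 0. -0. -1.] w 37.9 gf 50.0 F [ 0.1 -1.1 -1.2] q [ 0.37  0.45 -0.57  1.75  0.28  1.02 -0.08] t 16.9333
nose n 127 u [-54.1 -48.  -41.5] v [-12.7   8.   29.4] z 52.0 ((-47.72663116455078, 8.633955001831055), (13.297815322875977, 43.736785888671875), 0.42212074995040894)
-8 [-12.6  28.6] 8.0
0 [-9.7 27. ] 8.6Traceback (most recent call last):
  File "rel.py", line 12, in <module>
    q=s&(np.abs(u-nu-c)<4); print(c,np.percentile(v[q],[3,97]).round(1),np.percentile(v[q],[3,97]).mean().round(1))
                                    ~~~~~~~~~~~~~^^^^^^^^^^^^^
    return _quantile_unchecked(
        a, q, axis, out, overwrite_input, method, keepdims, weights)
    return _ureduce(a,
                    func=_quantile_ureduce_func,
    ...<5 lines>...
                    overwrite_input=overwrite_input,
                    method=method)
    r = func(a, **kwargs)
    result = _quantile(arr,
                       quantiles=q,
    ...<2 lines>...
                       out=out,
                       weights=wgt)
    slices_having_nans = np.isnan(arr[-1, ...])
                                  ~~~^^^^^^^^^
IndexError: index -1 is out of bounds for axis 0 with size 0
```

Request:
move_arm(increments="4 1 0 0 0 0 255;4 1 0 0 0 0 255;-1 4 0 0 0 0 255;-1 4 0 0 0 0 255;-1 4 0 0 0 0 255;0 2 0 0 0 0 255;0 0 0 0 0 0 255;0 0 0 0 0 0 255")

```text
time: 17.65
position: [0.6091, 0.0465, 0.0281]
tool_rot: [1.963, 2.453, -0.0]
ft_force: [0.3, -0.0, -1.8]
grip_width: 0.433
grip_force: 50.0
```

```bash
python3 st.py; python3 rel.py scene8 -27 45
```

```text
[609.1  46.5  28.1] yaw_y 12.7 tz [ 0. -0. -1.] w 37.7 gf 50.0 F [ 0.3 -0.  -1.8] q [ 0.34  0.47 -0.57  1.74  0.29  1.02 -0.11] t 17.65
nose n 274 u [-53.9 -41.4 -28. ] v [-21.7  -2.3  21.1] z 52.2 ((-40.91522216796875, 0.1315135955810547), (26.682109832763672, 45.87534713745117), 0.584658682346344)
-8 [-21.6  20.9] -0.4
0 [-21.8  20. ] -0.9
8 [-20.6  20.4] -0.1
```

Request:
move_arm(increments="-2.2 9.75 0 0 0 0 255;-2.2 9.75 0 0 0 0 255;-1.1 4.9 0 0 0 0 255;-1.1 4.9 0 0 0 0 255;-1.1 4.9 0 0 0 0 255;-1.1 4.9 0 0 0 0 255;-1.1 4.9 0 0 0 0 255;0 0 0 0 0 0 255")

```text
time: 18.37
position: [0.599, 0.0919, 0.0282]
tool_rot: [-1.961, -2.453, -0.001]
ft_force: [-0.0, -0.2, -1.5]
grip_width: 0.432
grip_force: 50.0
```

```bash
python3 st.py
```

```text
[599.   91.9  28.2] yaw_y 12.7 tz [ 0.     0.001 -1.   ] w 37.6 gf 50.0 F [-0.  -0.2 -1.5] q [ 0.28  0.46 -0.58  1.75  0.29  1.02 -0.19] t 18.3667
```

Request:
move_arm(increments="-1.3 6 0 0 0 0 255;-1.3 6 0 0 0 0 255;-1.4 6 0 0 0 0 255;-1.4 6 0 0 0 0 255;-1.4 6 0 0 0 0 255;-1.4 6 0 0 0 0 255;-1.4 6 0 0 0 0 255;-1.3 6 0 0 0 0 255")

```text
time: 19.03
position: [0.5882, 0.1389, 0.0281]
tool_rot: [1.963, 2.452, 0.0]
ft_force: [-0.6, -0.2, -2.4]
grip_width: 0.431
grip_force: 50.0
```

```bash
python3 st.py
```

```text
[588.2 138.9  28.1] yaw_y 12.6 tz [ 0. -0. -1.] w 37.5 gf 50.0 F [-0.6 -0.2 -2.4] q [ 0.21  0.46 -0.6   1.75  0.3   1.02 -0.28] t 19.0333
```

Request:
move_arm(increments="-0.9 4 0 0 0 0 255;-0.9 4 0 0 0 0 255;0 0 -1 0 0 0 255;0 0 -1 0 0 0 255;0 0 0 0 0 0 255;0 0 0 0 0 0 200;0 0 0 0 0 0 125;0 0 0 0 0 0 120")

```text
time: 19.7
position: [0.587, 0.1457, 0.0263]
tool_rot: [1.964, 2.451, 0.0]
ft_force: [0.8, 0.2, 0.4]
grip_width: 0.5
grip_force: 0.0
```

```bash
python3 st.py
```

```text
[587.  145.7  26.3] yaw_y 12.6 tz [ 0.001 -0.    -1.   ] w 43.5 gf 0.0 F [0.8 0.2 0.4] q [ 0.2   0.46 -0.6   1.75  0.3   1.02 -0.29] t 19.7
```

Request:
move_arm(increments="0 0 8 0 0 0 120;0 0 20 0 0 0 120;0 0 20 0 0 0 120;0 0 17 0 0 0 120;2.2 -9.75 0 0 0 0 200;2.2 -9.75 0 0 0 0 255;2.2 -9.75 0 0 0 0 255;2.2 -9.75 0 0 0 0 255")

```text
time: 20.37
position: [0.595, 0.1049, 0.0899]
tool_rot: [-1.965, -2.45, 0.003]
ft_force: [-0.3, 0.2, -0.8]
grip_width: 0.315
grip_force: 0.0
```

```bash
python3 st.py; python3 rel.py scene9 0 40 | head -1; cat > h2.py <<'E'
E
python3 - <<'E'
from h import *
t=np.radians(12.7); ex=np.array([-np.sin(t),np.cos(t)]); ey=np.array([-np.cos(t),-np.sin(t)])
p=np.load("scene9.npy").reshape(-1,3)*1000;p=p[~np.isnan(p).any(1)]
d=p[:,:2]-[583.8,167]; u=d@ex; v=d@ey
s=(np.abs(v)<19)&(u>-60)&(u<-2)&(p[:,2]>45)&(p[:,2]<62); print(s.sum(),np.percentile(u[s],[2,98]) if s.sum() else 0, np.percentile(v[s],[2,98]))
E
```

```text
[595.  104.9  89.9] yaw_y 12.6 tz [-0.002 -0.001 -1.   ] w 27.4 gf 0.0 F [-0.3  0.2 -0.8] q [ 0.28  0.39 -0.61  1.7   0.24  1.13 -0.18] t 20.3667
nose n 104 u [-14.6  -3.5   1. ] v [-30.9   2.   30.2] z 49.2 ((-7.8044328689575195, -0.15570640563964844), (17.915260314941406, 63.02790069580078), 1.090863823890686)
62 [-16.69076184  -2.71046242] [-16.1489344   16.25114923]Traceback (most recent call last):
  File "rel.py", line 12, in <module>
    q=s&(np.abs(u-nu-c)<4); print(c,np.percentile(v[q],[3,97]).round(1),np.percentile(v[q],[3,97]).mean().round(1))
                                    ~~~~~~~~~~~~~^^^^^^^^^^^^^
    return _quantile_unchecked(
        a, q, axis, out, overwrite_input, method, keepdims, weights)
    return _ureduce(a,
                    func=_quantile_ureduce_func,
    ...<5 lines>...
                    overwrite_input=overwrite_input,
                    method=method)
    r = func(a, **kwargs)
    result = _quantile(arr,
                       quantiles=q,
    ...<2 lines>...
                       out=out,
                       weights=wgt)
    slices_having_nans = np.isnan(arr[-1, ...])
                                  ~~~^^^^^^^^^
IndexError: index -1 is out of bounds for axis 0 with size 0
```

Request:
move_arm(increments="0 0 -15 0 0 0 255;0 0 -15 0 0 0 255;0 0 -15 0 0 0 255;0 0 -13 0 0 0 255;0 0 -6 0 0 0 255;-1.1 4.9 0 0 0 0 255;-1.1 4.9 0 0 0 0 255;0 0 0 0 0 0 255")

```text
time: 21.08
position: [0.5933, 0.1193, 0.0279]
tool_rot: [-1.961, -2.454, -0.003]
ft_force: [0.7, 0.9, 0.4]
grip_width: 0.006
grip_force: 0.0
```

```bash
python3 st.py
```

```text
[593.3 119.3  27.9] yaw_y 12.7 tz [ 0.001  0.001 -1.   ] w 0.5 gf 0.0 F [0.7 0.9 0.4] q [ 0.24  0.46 -0.59  1.75  0.29  1.02 -0.24] t 21.0833
```

Request:
move_arm(increments="-1.1 4.9 0 0 0 0 255;-1.1 4.9 0 0 0 0 255;-1.1 4.9 0 0 0 0 255;-1.1 4.9 0 0 0 0 255;-1.1 4.9 0 0 0 0 255;-1.1 4.9 0 0 0 0 255;-0.9 3.9 0 0 0 0 255;0 0 0 0 0 0 255")

```text
time: 21.75
position: [0.5853, 0.1519, 0.0272]
tool_rot: [-1.961, -2.453, -0.001]
ft_force: [0.4, 0.3, 0.8]
grip_width: 0.005
grip_force: 0.0
```

```bash
python3 st.py
```

```text
[585.3 151.9  27.2] yaw_y 12.7 tz [ 0.     0.001 -1.   ] w 0.5 gf 0.0 F [0.4 0.3 0.8] q [ 0.19  0.46 -0.6   1.75  0.3   1.02 -0.3 ] t 21.75
```

Request:
move_arm(increments="-0.4 2 0 0 0 0 255;-0.4 2 0 0 0 0 255;-0.4 1.5 0 0 0 0 255;-0.2 1 0 0 0 0 255;0 0 0 0 0 0 255;0 0 0 0 0 0 255;0 0 0 0 0 0 255;0 0 0 0 0 0 255")

```text
time: 22.42
position: [0.5845, 0.1556, 0.027]
tool_rot: [1.964, 2.451, -0.002]
ft_force: [1.1, -5.2, 1.4]
grip_width: 0.003
grip_force: 2.6
```

```bash
python3 st.py
```

```text
[584.5 155.6  27. ] yaw_y 12.6 tz [-0.    -0.001 -1.   ] w 0.3 gf 2.6 F [ 1.1 -5.2  1.4] q [ 0.18  0.46 -0.6   1.75  0.3   1.02 -0.31] t 22.4167
```

Request:
move_arm(increments="-0.4 2 0 0 0 0 255;-0.4 2 0 0 0 0 255;-0.2 1 0 0 0 0 255;0 0 0 0 0 0 255;0 0 0 0 0 0 255;0 0 0 0 0 0 255;0 0 0 0 0 0 255;0 0 0 0 0 0 255")

```text
time: 23.08
position: [0.5845, 0.1555, 0.027]
tool_rot: [1.966, 2.445, -0.009]
ft_force: [1.3, -12.8, 3.7]
grip_width: 0.004
grip_force: 6.6
```

```bash
python3 st.py
```

```text
[584.5 155.5  27. ] yaw_y 12.4 tz [ 0.    -0.007 -1.   ] w 0.3 gf 6.6 F [  1.3 -12.8   3.7] q [ 0.18  0.46 -0.6   1.75  0.31  1.02 -0.32] t 23.0833
```

Request:
move_arm(increments="2.2 -9.75 0 0 0 0 255;3.3 -14.6 0 0 0 0 255;0 0 20 0 0 0 255;0 0 25 0 0 0 255;0 0 25 0 0 0 255;0 -20 0 0 0 0 255;0 -25 0 0 0 0 255;0 -25 0 0 0 0 255")

```text
time: 23.75
position: [0.5888, 0.0697, 0.0977]
tool_rot: [-1.959, -2.455, -0.005]
ft_force: [0.7, -0.6, -0.7]
grip_width: 0.002
grip_force: 0.0
```

```bash
python3 st.py; cat > path.py <<'E'
from h import *
t=np.radians(12.7); ex=np.array([-np.sin(t),np.cos(t)]); ey=np.array([-np.cos(t),-np.sin(t)]); M=np.array([582,167.])
def W(u,v): return (M+u*ex+v*ey).round(0)
for th in (2.45,2.2,1.9,1.6,1.3,1.0,.7,.4,.2,0,-.03):
    d=np.array([-np.sin(th),-np.cos(th)]); n=np.array([-np.cos(th),np.sin(th)])
    r=50 if th>1 else 46; o=12*abs(n[0])+14*abs(n[1])+3
    if th==2.45: print("start",W(*(np.array([-4.5,39])+r*d+(o+14)*n)))
    print(th,W(*(np.array([-4.5,39])+r*d+o*n)))
E
python3 path.py; python3 - <<'E'
from h import *
t=np.radians(12.7); ex=np.array([-np.sin(t),np.cos(t)]); ey=np.array([-np.cos(t),-np.sin(t)])
im=ctrl.get_image("scene"); save(im,"scene10.png"); w=cloud(im); p=w.reshape(-1,3)*1000;p=p[~np.isnan(p).any(1)]
d=p[:,:2]-[583.8,167]; u=d@ex; v=d@ey
s=(np.abs(v)<22)&(u>-40)&(u<3)&(p[:,2]>16)&(p[:,2]<62); print("front pts",s.sum(),np.c_[u,v,p[:,2]][s].round(0)[:25].tolist())
s=(p[:,2]>40)&(p[:,2]<75)&(u>-70)&(u<-6)&(v>40)&(v<110);print("cover",cv2.minAreaRect(np.c_[u[s],v[s]].astype(np.float32)))
c=im["frame"][260:370,350:480,::-1]; cv2.imwrite("pics/c10.png",cv2.resize(c,None,fx=5,fy=5,interpolation=cv2.INTER_CUBIC))
E
```

```text
[588.8  69.7  97.7] yaw_y 12.8 tz [ 0.001  0.003 -1.   ] w 0.1 gf 0.0 F [ 0.7 -0.6 -0.7] q [ 0.35  0.35 -0.61  1.73  0.22  1.13 -0.1 ] t 23.75
start [487. 136.]
2.45 [498. 127.]
2.2 [505. 117.]
1.9 [520. 106.]
1.6 [537. 102.]
1.3 [551. 101.]
1.0 [563. 107.]
0.7 [576. 114.]
0.4 [587. 127.]
0.2 [591. 137.]
0 [593. 150.]
-0.03 [593. 151.]
front pts 56 [[3.0, 17.0, 61.0], [-0.0, 18.0, 53.0], [-0.0, 17.0, 51.0], [-0.0, 14.0, 53.0], [1.0, 10.0, 62.0], [-0.0, 18.0, 39.0], [-0.0, 11.0, 53.0], [-0.0, 15.0, 40.0], [0.0, 10.0, 52.0], [-1.0, 12.0, 42.0], [0.0, 8.0, 51.0], [-0.0, 18.0, 23.0], [-1.0, 9.0, 43.0], [-0.0, 4.0, 55.0], [-0.0, 15.0, 24.0], [-1.0, 7.0, 43.0], [-0.0, 2.0, 54.0], [-1.0, 11.0, 27.0], [-1.0, 4.0, 43.0], [0.0, 0.0, 53.0], [-1.0, 8.0, 29.0], [-1.0, 1.0, 45.0], [0.0, -1.0, 51.0], [-1.0, 5.0, 31.0], [-1.0, -2.0, 47.0]]
cover ((-26.92535400390625, 65.69842529296875), (7.301642417907715, 63.49830627441406), 42.986873626708984)
```

View pics/c10.png

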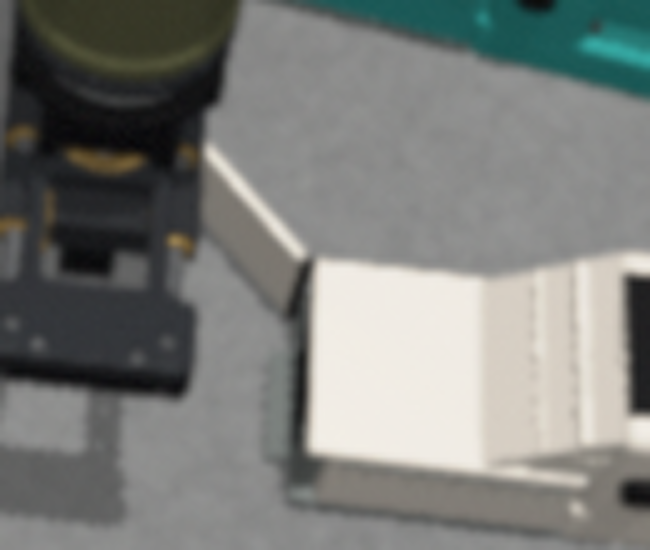

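Request:
move_arm(increments="-20 5 0 0 0 0 255;-20 10 0 0 0 0 255;-20 10 0 0 0 0 255;-20 15 0 0 0 0 255;-15 15 0 0 0 0 255;-10 13 0 0 0 0 255;0 0 0 0 0 0 255;0 0 0 0 0 0 255")

```text
time: 24.47
position: [0.4838, 0.1369, 0.0973]
tool_rot: [1.96, 2.455, 0.002]
ft_force: [0.5, 0.0, 0.9]
grip_width: 0.005
grip_force: 0.0
```

```bash
python3 st.py
```

```text
[483.8 136.9  97.3] yaw_y 12.8 tz [ 0.001  0.001 -1.   ] w 0.4 gf 0.0 F [0.5 0.  0.9] q [ 0.31  0.16 -0.69  1.94  0.12  1.07 -0.2 ] t 24.4667
```

Request:
move_arm(increments="-2 2 -10 0 0 0 255;0 0 -10 0 0 0 255;0 0 -10 0 0 0 255;0 0 -10 0 0 0 255;0 0 -10 0 0 0 255;0 0 -7 0 0 0 255;0 0 0 0 0 0 255;0 0 0 0 0 0 255")

```text
time: 25.13
position: [0.4815, 0.1375, 0.0395]
tool_rot: [-1.963, -2.452, 0.001]
ft_force: [-0.7, -0.2, -0.1]
grip_width: 0.004
grip_force: 0.0
```

```bash
python3 st.py
```

```text
[481.5 137.5  39.5] yaw_y 12.6 tz [-0.001  0.    -1.   ] w 0.4 gf 0.0 F [-0.7 -0.2 -0.1] q [ 0.28  0.25 -0.67  1.99  0.18  0.96 -0.26] t 25.1333
```

Request:
move_arm(increments="8 -5 0 0 0 0 255;8 -5.5 0 0 0 0 255;4 -5 0 0 0 0 255;4 -5 0 0 0 0 255;7 -5.5 0 0 0 0 255;8 -5.5 0 0 0 0 255;8 -2 0 0 0 0 255;8 -2 0 0 0 0 255")

```text
time: 25.8
position: [0.5378, 0.1012, 0.0401]
tool_rot: [1.965, 2.451, -0.0]
ft_force: [0.2, 0.5, 0.5]
grip_width: 0.007
grip_force: 0.2
```

```bash
python3 st.py
```

```text
[537.8 101.2  40.1] yaw_y 12.6 tz [ 0. -0. -1.] w 0.6 gf 0.2 F [0.2 0.5 0.5] q [ 0.31  0.34 -0.63  1.89  0.23  0.99 -0.2 ] t 25.8
```

Request:
move_arm(increments="7 0 0 0 0 0 255;6.5 0 0 0 0 0 255;6 3 0 0 0 0 255;6 3 0 0 0 0 255;6.5 3.5 0 0 0 0 255;6.5 3.5 0 0 0 0 255;5.5 6 0 0 0 0 255;5 7 0 0 0 0 255")

```text
time: 26.47
position: [0.5865, 0.1283, 0.04]
tool_rot: [1.964, 2.452, -0.0]
ft_force: [-0.0, 0.4, 0.3]
grip_width: 0.007
grip_force: 0.3
```

```bash
python3 st.py
```

```text
[586.5 128.3  40. ] yaw_y 12.6 tz [ 0. -0. -1.] w 0.6 gf 0.3 F [-0.   0.4  0.3] q [ 0.24  0.44 -0.61  1.76  0.29  1.04 -0.25] t 26.4667
```

Request:
move_arm(increments="2 4.5 0 0 0 0 255;2 4.5 0 0 0 0 255;1 3 0 0 0 0 255;1 3 0 0 0 0 255;0 2 0 0 0 0 255;0 2 0 0 0 0 255;0 2 0 0 0 0 255;0 0 0 0 0 0 255")

```text
time: 27.13
position: [0.5917, 0.1475, 0.0401]
tool_rot: [1.964, 2.451, -0.003]
ft_force: [-1.0, -4.1, 1.5]
grip_width: 0.003
grip_force: 1.7
```

```bash
python3 st.py; python3 - <<'E'
from h import *
t=np.radians(12.7); ex=np.array([-np.sin(t),np.cos(t)]); ey=np.array([-np.cos(t),-np.sin(t)])
im=ctrl.get_image("scene"); save(im,"scene11.png"); w=cloud(im);np.save("scene11.npy",w); p=w.reshape(-1,3)*1000;p=p[~np.isnan(p).any(1)]
d=p[:,:2]-[583.8,167]; u=d@ex; v=d@ey
s=(p[:,2]>50)&(p[:,2]<68)&(u>-60)&(u<0)&(v>-50)&(v<45);print("cover",s.sum(),cv2.minAreaRect(np.c_[u[s],v[s]].astype(np.float32)))
for k in range(-40,45,8):
    q=s&(np.abs(v-k)<4); print(k,np.percentile(u[q],[5,50]).round(1) if q.sum() else None,end=" ")
E
```

```text
[591.7 147.5  40.1] yaw_y 12.6 tz [-0.    -0.002 -1.   ] w 0.3 gf 1.7 F [-1.  -4.1  1.5] q [ 0.2   0.46 -0.61  1.73  0.3   1.05 -0.29] t 27.1333
cover 49 ((-11.581575393676758, -19.569896697998047), (16.603046417236328, 31.966354370117188), 48.526039123535156)
-40 None -32 [-10.1  -8.6] -24 [-10.6  -8.1] -16 [-27.3 -14.7] -8 None 0 None 8 None 16 None 24 None 32 None 40 None
```

Request:
move_arm(increments="-0.4 2 0 0 0 0 255;-0.4 2 0 0 0 0 255;0 0 0 0 0 0 255;0 0 0 0 0 0 255;3 -12 0 0 0 0 255;4 -18 0 0 0 0 255;4 -18 10 0 0 0 255;4 -18 20 0 0 0 255")

```text
time: 27.85
position: [0.6043, 0.0869, 0.068]
tool_rot: [-1.96, -2.45, 0.002]
ft_force: [-1.0, 0.2, -0.2]
grip_width: 0.005
grip_force: 0.0
```

Request:
move_arm(increments="0 -30 10 0 0 0 255;0 -30 10 0 0 0 255;0 -30 10 0 0 0 255;0 -30 0 0 0 0 255;0 0 0 0 0 0 255;0 0 0 0 0 0 255;0 0 0 0 0 0 255;0 0 0 0 0 0 255")

```text
time: 28.52
position: [0.606, -0.0307, 0.1]
tool_rot: [-1.96, -2.454, -0.002]
ft_force: [0.9, -0.4, -0.8]
grip_width: 0.008
grip_force: 0.0
```

```bash
python3 st.py; python3 - <<'E'
from h import *
t=np.radians(12.7); ex=np.array([-np.sin(t),np.cos(t)]); ey=np.array([-np.cos(t),-np.sin(t)])
im=ctrl.get_image("scene"); save(im,"scene12.png"); w=cloud(im); p=w.reshape(-1,3)*1000;p=p[~np.isnan(p).any(1)]
d=p[:,:2]-[583.8,167]; u=d@ex; v=d@ey
s=(p[:,2]>50)&(p[:,2]<66)&(u>-60)&(u<-1)&(v>-50)&(v<45)
for k in range(-40,45,8):
    q=s&(np.abs(v-k)<4); print(k,np.percentile(u[q],[5,50]).round(1) if q.sum() else None,end=" ")
f=im["frame"][:,:,::-1]; cv2.imwrite("pics/c12.png",cv2.resize(f[150:400,140:540],None,fx=2,fy=2,interpolation=cv2.INTER_CUBIC)[:500])
E
```

```text
[606.  -30.7 100. ] yaw_y 12.8 tz [ 0.     0.002 -1.   ] w 0.7 gf 0.0 F [ 0.9 -0.4 -0.8] q [ 0.48  0.37 -0.57  1.69  0.22  1.14  0.07] t 28.5167
-40 [-8.7 -7.8] -32 [-12.9  -9.9] -24 [-10.4  -8.5] -16 [-10.2  -8.9] -8 [-10.2  -9.1] 0 [-10.1  -8.3] 8 [-10.2  -9.6] 16 [-10.1  -7.8] 24 [-10.4  -8.4] 32 [-10.2  -7.7] 40 [-10.5  -9. ]
```

View pics/c12.png

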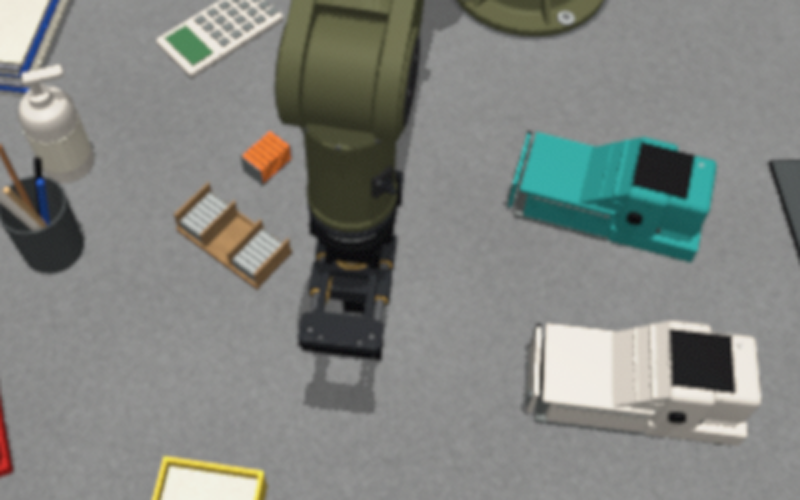

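The cover is shut flat (same offset across its whole width, left of (540,370)). The short refills are in the carton, and the bottle and cup are undisturbed. I'm handing in the job.

```bash
python3 -c "
from bench import ctrl; print(ctrl.close_job())"
```

```text
the job is handed in; nothing more can be done
None
```

The job is handed in at about 29 s of the 72 s allowed: the tall refill is in the carrier, the carrier was pushed to a hard stop in the bay with its rear face about flush with the mouth, the cover is shut, and the short refills, bottle and pencil cup look untouched; no verdict was returned.

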